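# Undo the two-stage catch of the tea chest

### The arm

A 6-joint arm with a two-finger parallel gripper is mounted at the origin on the work surface. World frame = base frame: x ahead of the robot, y to its left, z up, the work surface at z = 0. Lengths are in mm, angles in rad, forces in N, time in s.
With the tool pointing down it reaches from about 275 to 750 mm from the base axis. Payload 10.2 kg.
Tool frame: the origin (TCP) lies where the fingers leave the gripper's body, on its centre line; the fingertips stand 73 mm ahead of it and the grasp point (between the pads) lies 54 mm ahead of it; z points along the fingers, y is the line along which they close (so a half turn about z gives the same grasp; the last joint's range is limited). The gripper opens to 85 mm and grips with 20 to 120 N. Pads are 22 mm wide; open, the fingers measure 114 mm over their backs; the gripper's body (76 mm by 85 mm) begins 54 mm behind the grasp point. The pads swing forward as they close: fully open they stand 13 mm farther back than shut.
Start: joints at [-1.417, 0.313, 1.498, -0, 1.331, -0.223], TCP at [193.16, -488.181, 303.894] pointing down, gripper open.
Joint ranges: [-2.94, 2.94], [-0.97, 2.17], [0.19, 2.56], [-1.23, 4.37], [0.02, 3.11], [-2.88, 2.88]. Speed limits (rad/s): [2.39, 2.39, 3.01, 3.14, 3.14, 3.14].

### API

Orientations are given as a unit quaternion [w, x, y, z].
In Python, from rig import ctrl gives the robot as it stands.
- The arm moves only by the shell command python3 -m creep 'ROWS' [OPENING] [FORCE]. ROWS is JSON, a list that holds one entry, the list of rows, each a list of 6 numbers: the shift along the world's x, y, z in units of 25 mm (1.0 is 25 mm), then the turn, a rotation vector about the world's x, y, z in units of 5 degrees (1.0 is 5 degrees). In form: [[[x, y, z, ax, ay, az], ...]]. A call has 1 to 20 rows; each row is the pose to reach, as a shift and turn from the pose commanded when the call began; what a row does not reach only later rows make up. A row lasts 1/12 s, in which the tool goes at most 41.7 mm and 7.16 degrees, less where a joint would pass 70% of its speed; a pose out of reach is approached as far as the arm can. A call with a gripper value outside its range is refused whole. OPENING is the finger opening in mm, from 0 to 85.4, set as the call begins (- or left out, the last holds). The fingers move at their own pace and stop on an object; FORCE is the grip in N (left out, the last holds). Time passes only in rows, so rows that repeat a pose let the fingers close. It gives the time, the measured TCP pose, the force, the opening and the grip force at its end, in the units of the state.
- ctrl.sense(): the state, without advancing time (a new reading comes with each control period).
- ctrl.capture(name): name is "scene" or "top"; returns a dict with "image" (400x640x3 uint8, red, green, blue), "fx", "fy", "cx", "cy" (pixels), "k1" (the pictures are not rectified: a ray, as slopes to the right and down, at radius r is drawn at 1 + k1 r^2 times it, then the intrinsics apply), "R" (3x3) and "t" (3): a world point X has camera coordinates R X + t. Camera axes: x right, y down, z forward; pixel columns grow to the right and rows downward; lengths in mm; the calibration is good to about 2 mm. A picture is of the moment at which its call begins. There is no depth.
- ctrl.finish_job(): hands the job in; it is judged then, once.
The state is a dict: "time_s": time; "joints": joint angles; "dq": joint speeds; "tau": joint torques, N m; "eef_pos": TCP position; "ee_rot": TCP orientation; "force": force on the tool from outside, world axes, zero at the start; "wrist_torque": the same for the moment, N m; "grip_width": opening from 0.0 (shut) to 1.0 (fully open); "grip_force": force on a finger pad.
Only numpy, scipy, OpenCV 4.12 (cv2) and the standard library are available. Lean on these libraries where they do the work, as an engineer would, in place of code of your own. Each camera call takes 0.05 s, during which the arm holds its last target. There are 200 camera calls.

### The job

On the parked turntable stand two walnut boxes with brass catches. On the tall square tea chest, slide the little safety tab aside as far as it goes so that its nose clears the latch, then swing the latch lever up until it stands steeply, well past 45 degrees, and leave it standing there with the tab still open. Never force the lever while the tab still holds it, and leave the long low whisk case alone.

Things in the scene. Friction and masses are not known exactly. Their poses are not given: they have to be found in the camera images.
- tea_chest: The chest to work on: tall, square, walnut, 150 x 150 mm, 90 mm high, fixed on a round walnut turntable (470 mm across, 30 mm high). Origin: centre of its underside, z up, top face at z = 90 mm. A brass catch lies on top: a hinged latch lever along x and, beside it at +y, a sliding safety tab. Catch positions given below are in this frame, in mm.
- safety_tab (a joint): Safety tab, m slid out along the chest's +y: 0 locked (starts 0 to 0.003), stop at 0.024; its nose clears the lever from 0.012. 1.5 N friction; stays put. Thumb post 14 x 14 mm at x 0, y 38 + slide, top z 124, bare down to z 104 and on its x sides to z 92, 25 mm free there. Nose 14 wide from it towards -y, to y -6 when locked, z 100 to 104, over the lever.
- main_latch (a joint): Latch lever angle, rad: 0 flat (start), grows as its free end rises and swings over to the chest's +x; stop at 1.4; blocked near 0.04 while the tab is locked. Hinge along y through x 40, z 96. Arm at y 0, 12 wide, z 93.5 to 98.5, out to x -44, with an upright grip post 14 x 14 mm at x -40, y 0, top z 122, 25 mm free on its y sides. Stiff hinge: lifts with 2 to 3 N, stays put.
- whisk_case: A bystander, not to be touched: long, low walnut case, 200 x 110 mm, 50 mm high, fixed on the same turntable beside the chest (left or right of it), with a catch of the same kind on top. Origin: centre of its underside.

How it is judged:
By the outcome, as a careful person would: the job done as asked, in the order asked, and still so for the second after the job is handed in, with the robot touching nothing.
It also fails if it takes over 45 s, if anything falls off the work surface, if the arm or the gripper's body presses on something with over 40 N, if the wrist force passes 120 N, or if a joint passes its speed limit or range.

## Working session

There is one attempt and no reset: what is moved stays moved. The work goes in short steps, Python scripts to look and compute and a shell command to move; the robot and the scene stay as the last step left them, time stands still between calls to the robot, and variables do not carry over. Pictures are saved under pics/ and viewed, at most 10 in all, crops included, and the job is handed in when it is done.

```bash
mkdir -p pics; python3 - <<'E'
from rig import ctrl
import cv2,pickle
for n in("scene","top"):
    c=ctrl.capture(n); pickle.dump(c,open(n+'.pkl','wb'))
    cv2.imwrite(f'pics/{n}0.png',c['image'][:,:,::-1]); print(n,c['fx'],c['k1'],c['R'],c['t'])
s=ctrl.sense();print(s['time_s'],s['eef_pos'],s['ee_rot'],s['force'])
E
```

```text
scene 502.33735182530313 -0.1566908317466237 [[ 0.48758283  0.87291676  0.01671289]
 [ 0.59580999 -0.31868576 -0.73719051]
 [-0.63817979  0.36939914 -0.67547823]] [-299.22405818 -243.23681415 1153.28613348]
top 454.9941990616596 -0.12948145112005757 [[-0.00541386 -0.99989939  0.01311134]
 [-0.98345934  0.00295008 -0.18110501]
 [ 0.18104811 -0.01387495 -0.98337636]] [ 17.08880111 607.64685658 672.71333494]
0.1 [ 193.14043263 -488.02249795  303.40159618] [-5.87492553e-04  9.82304315e-01  1.87290914e-01  1.21332870e-05] [-0.41182626 -0.25816055  0.58119664]
```

View pics/scene0.png

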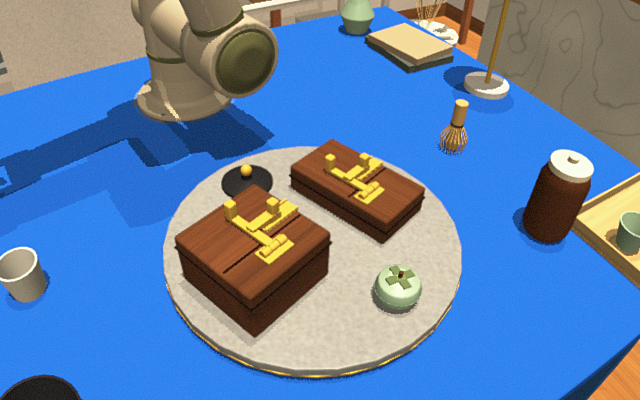

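View pics/top0.png

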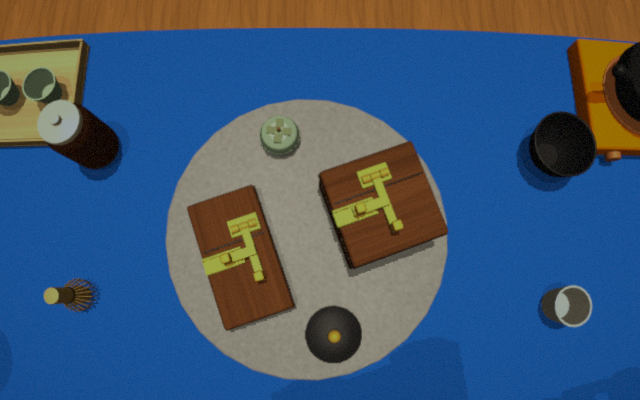

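The scene view shows the tea chest at about (255,250), with its grip post at (230,210) and the whisk case at (357,188). In the top view the chest is at (382,205) with its hinge at the far side, and the whisk case is at (240,257).

```bash
python3 - <<'E'
import cv2,pickle,numpy as np
a=pickle.load(open('top.pkl','rb'))['image'][135:275,310:455,::-1];b=pickle.load(open('scene.pkl','rb'))['image'][180:330,170:335,::-1]
a=cv2.resize(a,(400*145//140,400));b=cv2.resize(b,None,fx=2.3,fy=2.3)
h=np.zeros((400,a.shape[1]+b.shape[1],3),np.uint8);h[:,:a.shape[1]]=a;h[:b.shape[0],a.shape[1]:]=b
print(h.shape,a.shape);cv2.imwrite('pics/crop1.png',h)
E
```

```text
(400, 793, 3) (400, 414, 3)
```

View pics/crop1.png

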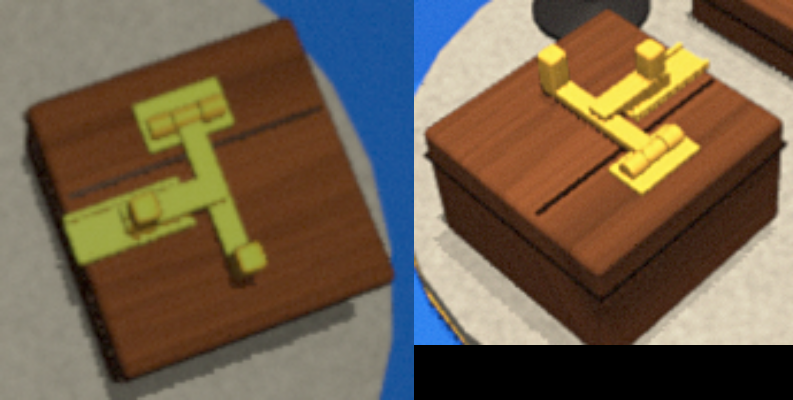

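The left half (top view) shows the chest's top corners at crop (28,107), (290,20), (392,277) and (122,378), the grip post at (250,256) and the thumb post at (147,203). The right half (scene view) shows the corners at (782,153), (598,280), (428,130) and (610,10). I'll fit the pose from these.

```bash
cat > h.py <<'E'
import numpy as np,pickle
def proj(c,X):
    p=np.asarray(X)@c['R'].T+c['t'];s=p[:,:2]/p[:,2:];s=s*(1+c['k1']*(s**2).sum(1,keepdims=True))
    return s*[c['fx'],c['fy']]+[c['cx'],c['cy']]
def W(p,X):
    c,s=np.cos(p[2]),np.sin(p[2]);X=np.asarray(X,float)
    return np.c_[p[0]+c*X[:,0]-s*X[:,1],p[1]+s*X[:,0]+c*X[:,1],X[:,2]+30]
E
python3 - <<'E'
from h import *
from scipy.optimize import least_squares
T=pickle.load(open('top.pkl','rb'));S=pickle.load(open('scene.pkl','rb'))
t=np.array([(28,107),(290,20),(392,277),(122,378),(252,255),(147,203)])/2.857+[310,135]
s=(np.array([(782,153),(598,280),(428,130),(610,10),(552,50),(650,46)])-[414,0])/2.3+[170,180]
f=lambda p:[(75,75,90),(75,-75,90),(-75,-75,90),(-75,75,90),(-40,0,122),(0,38+p[3],124)]
s=s[[0,1,2,3,4,5]]
r=lambda p:np.r_[proj(T,W(p,f(p)))-t,proj(S,W(p,f(p)))-s].ravel()
o=least_squares(r,[500,-100,.3,0],loss='soft_l1',x_scale=[10,10,.1,3]);print(o.x,np.degrees(o.x[2]),o.fun.reshape(-1,2).round(1).tolist())
p=o.x;np.save('p.npy',p);print(W(p,[(0,38+p[3],124),(-40,0,122),(40,0,96)]).round(1))
E
```

```text
[ 5.91821142e+02 -8.22307460e+01  3.29899046e-01  1.41975805e+00] 18.901822997476458 [[-1.3, -2.1], [0.8, -3.0], [2.2, 0.6], [0.5, -0.0], [-0.6, -0.1], [-0.3, 0.1], [2.2, -14.2], [-0.3, -1.9], [-3.1, -0.2], [-0.2, -2.0], [0.3, 1.1], [0.0, 0.9]]
[[579.1 -44.9 154. ]
 [554.  -95.2 152. ]
 [629.7 -69.3 126. ]]
```

```bash
python3 -m creep '[[[15.44,17.72,-1.3,0,0,17.46],[15.44,17.72,-1.3,0,0,17.46],[15.44,17.72,-1.3,0,0,17.46],[15.44,17.72,-1.3,0,0,17.46],[15.44,17.72,-1.3,0,0,17.46],[15.44,17.72,-1.3,0,0,17.46],[15.44,17.72,-1.3,0,0,17.46],[15.44,17.72,-1.3,0,0,17.46],[15.44,17.72,-1.3,0,0,17.46],[15.44,17.72,-1.3,0,0,17.46],[15.44,17.72,-1.3,0,0,17.46],[15.44,17.72,-1.3,0,0,17.46],[15.44,17.72,-1.3,0,0,17.46],[15.44,17.72,-1.3,0,0,17.46],[15.44,17.72,-1.3,0,0,17.46],[15.44,17.72,-1.3,0,0,17.46],[15.44,17.72,-1.3,0,0,17.46],[15.44,17.72,-1.3,0,0,17.46],[15.44,17.72,-1.3,0,0,17.46],[15.44,17.72,-1.3,0,0,17.46]]]' 32
python3 - <<'E'
from rig import ctrl
from scipy.spatial.transform import Rotation as R
import cv2
c=ctrl.capture("scene");cv2.imwrite('pics/s2.png',cv2.resize(c['image'][80:330,140:400,::-1],None,fx=2.4,fy=2.4))
s=ctrl.sense();q=s['ee_rot'];print(s['time_s'],s['eef_pos'],R.from_quat([q[1],q[2],q[3],q[0]]).as_matrix().round(3),s['force'],s['joints'])
E
```

```text
time_s: 1.77
eef_pos: [578.7, -46.2, 271.7]
ee_rot: [0.0, 0.582, 0.813, 0.0]
force: [-0.5, -0.5, -0.6]
grip_width: 0.375
grip_force: 0.0
1.8167 [578.81523298 -46.06252031 271.68222168] [[-0.322  0.947  0.   ]
 [ 0.947  0.322 -0.   ]
 [-0.     0.    -1.   ]] [ 0.8276732  -1.05280779  0.10116329] [-2.81054637e-01  4.59957350e-01  1.37170733e+00 -5.52357720e-05
  1.30961863e+00 -6.09285927e-01]
```

View pics/s2.png

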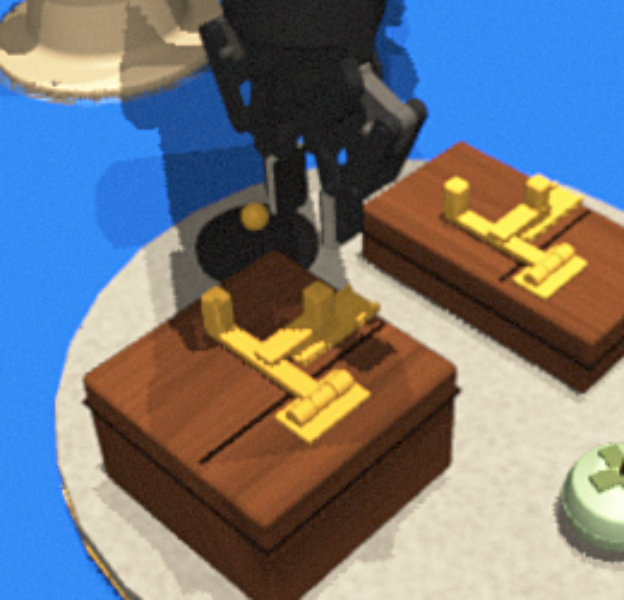

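The fingertips appear at crop (285,205) and (345,235), just above the thumb post at (318,295). I'll check this against the projection before descending.

```bash
python3 - <<'E'
from h import *
S=pickle.load(open('scene.pkl','rb'));y=np.array([.947,.322,0]);b=np.array([578.8,-46.1,203])
p=np.load('p.npy')
print(((proj(S,[b-18*y,b+18*y,b])-[140,80])*2.4).round(), ((proj(S,W(p,[(0,38+p[3],124),(-40,0,122)]))-[140,80])*2.4).round())
E
```

```text
[[289. 207.]
 [337. 237.]
 [313. 222.]] [[318. 290.]
 [217. 295.]]
```

```bash
python3 -m creep '[[[0,0,-0.7,0,0,0],[0,0,-1.4,0,0,0],[0,0,-2,0,0,0],[0,0,-2.4,0,0,0],[0,0,-2.7,0,0,0],[0,0,-2.85,0,0,0],[0,0,-2.85,0,0,0],[0,0,-2.85,0,0,0]]]'; python3 -m creep '[[[0,0,0,0,0,0],[0,0,0,0,0,0],[0,0,0,0,0,0],[0,0,0,0,0,0],[0,0,0,0,0,0],[0,0,0,0,0,0]]]' 0 25
```

```text
time_s: 2.48
eef_pos: [579.4, -45.3, 200.7]
ee_rot: [0.0, 0.582, 0.814, 0.0]
force: [-0.7, -0.0, 0.4]
grip_width: 0.378
grip_force: 0.0
time_s: 2.98
eef_pos: [578.5, -45.6, 201.1]
ee_rot: [-0.0, 0.581, 0.814, -0.001]
force: [-8.1, -3.1, 5.8]
grip_width: 0.158
grip_force: 28.1
```

```bash
python3 -m creep '[[[-0.05,0.15,0,0,0,0],[-0.1,0.3,0,0,0,0],[-0.16,0.45,0,0,0,0],[-0.21,0.6,0,0,0,0],[-0.26,0.75,0,0,0,0],[-0.26,0.75,0,0,0,0],[-0.26,0.75,0,0,0,0]]]'; python3 -m creep '[[[-0.02,0.04,0,0,0,0],[-0.03,0.08,0,0,0,0],[-0.04,0.12,0,0,0,0],[-0.05,0.15,0,0,0,0],[-0.06,0.18,0,0,0,0],[-0.06,0.18,0,0,0,0],[-0.06,0.18,0,0,0,0]]]'
```

```text
time_s: 3.57
eef_pos: [571.8, -26.5, 201.1]
ee_rot: [-0.001, 0.581, 0.814, -0.001]
force: [-9.6, -1.9, 7.0]
grip_width: 0.157
grip_force: 28.2
time_s: 4.15
eef_pos: [571.1, -24.4, 201.1]
ee_rot: [0.002, 0.582, 0.814, -0.002]
force: [-5.4, -14.2, 3.0]
grip_width: 0.155
grip_force: 27.7
```

```bash
python3 -m creep '[[[0,0,0,0,0,0],[0,0,0,0,0,0],[0,0,0,0,0,0],[0,0,0,0,0,0],[0,0,0.3,0,0,0],[0,0,0.9,0,0,0],[0,0,1.8,0,0,0],[0,0,2.8,0,0,0],[0,0,2.8,0,0,0]]]' 32
python3 -m creep '[[[-0.68,-2.94,0,0,0,-18],[-0.68,-2.94,0,0,0,-18],[-0.68,-2.94,0,0,0,-18],[-0.68,-2.94,0,0,0,-18],[-0.68,-2.94,0,0,0,-18],[-0.68,-2.94,0,0,0,-18],[-0.68,-2.94,0,0,0,-18],[-0.68,-2.94,0,0,0,-18],[-0.68,-2.94,0,0,0,-18],[-0.68,-2.94,0,0,0,-18],[-0.68,-2.94,0,0,0,-18],[-0.68,-2.94,0,0,0,-18],[-0.68,-2.94,0,0,0,-18],[-0.68,-2.94,0,0,0,-18],[-0.68,-2.94,0,0,0,-18]]]'
python3 - <<'E'
from rig import ctrl
import cv2
c=ctrl.capture("scene");cv2.imwrite('pics/s3.png',cv2.resize(c['image'][120:320,150:360,::-1],None,fx=2.9,fy=2.9))
E
```

```text
time_s: 4.9
eef_pos: [572.4, -22.0, 275.6]
ee_rot: [0.004, 0.581, 0.814, 0.002]
force: [0.8, 0.4, 0.9]
grip_width: 0.374
grip_force: 0.0
time_s: 6.15
eef_pos: [554.2, -95.3, 270.2]
ee_rot: [-0.0, 0.986, 0.165, 0.0]
force: [-0.0, -0.6, -0.1]
grip_width: 0.376
grip_force: 0.0
```

View pics/s3.png

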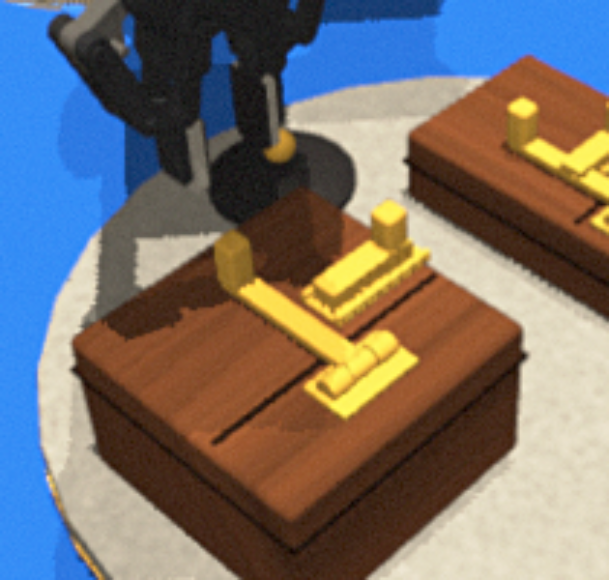

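The tab post is now at (388,222), slid fully outward, and the nose end at (315,295) is clear of the lever arm. The fingers are above the grip post at (234,262). Descending to grip it.

```bash
python3 -m creep '[[[0,0,-0.7,0,0,0],[0,0,-1.4,0,0,0],[0,0,-2,0,0,0],[0,0,-2.4,0,0,0],[0,0,-2.7,0,0,0],[0,0,-2.8,0,0,0],[0,0,-2.8,0,0,0],[0,0,-2.8,0,0,0]]]'; python3 -m creep '[[[0,0,0,0,0,0],[0,0,0,0,0,0],[0,0,0,0,0,0],[0,0,0,0,0,0],[0,0,0,0,0,0],[0,0,0,0,0,0]]]' 0 25
```

```text
time_s: 6.87
eef_pos: [554.4, -95.5, 200.8]
ee_rot: [0.0, 0.986, 0.164, 0.0]
force: [-0.4, 0.5, 1.3]
grip_width: 0.376
grip_force: 0.0
time_s: 7.37
eef_pos: [554.7, -96.4, 201.1]
ee_rot: [0.001, 0.986, 0.164, 0.001]
force: [1.1, -5.5, 0.9]
grip_width: 0.153
grip_force: 30.7
```

```bash
python3 - <<'E'
from h import *
p=np.load('p.npy');c,s=np.cos(p[2]),np.sin(p[2])
x0,z0=-80,145-126
for a in np.arange(0,1.31,.1):
    dx=x0*np.cos(a)+z0*np.sin(a)-x0;dz=-x0*np.sin(a)+z0*np.cos(a)-z0
    print(round(a,2),(np.array([dx*c,dx*s,dz])/25).round(2))
E
```

```text
0.0 [0. 0. 0.]
0.1 [0.09 0.03 0.32]
0.2 [0.2  0.07 0.62]
0.3 [0.35 0.12 0.91]
0.4 [0.52 0.18 1.19]
0.5 [0.72 0.24 1.44]
0.6 [0.93 0.32 1.67]
0.7 [1.18 0.4  1.88]
0.8 [1.43 0.49 2.07]
0.9 [1.71 0.59 2.22]
1.0 [2.   0.68 2.34]
1.1 [2.29 0.79 2.44]
1.2 [2.6  0.89 2.5 ]
1.3 [2.91 1.   2.53]
```

```bash
python3 -c "
from rig import ctrl
s=ctrl.sense();print(s['time_s'],s['eef_pos'],s['grip_width'],s['grip_force'])"; python3 -m creep '[[[0.04,0.01,0.16,0,0,0],[0.09,0.03,0.32,0,0,0],[0.14,0.05,0.47,0,0,0],[0.2,0.07,0.62,0,0,0],[0.27,0.09,0.77,0,0,0],[0.35,0.12,0.91,0,0,0],[0.43,0.15,1.05,0,0,0],[0.52,0.18,1.19,0,0,0],[0.52,0.18,1.19,0,0,0]]]'
```

```text
7.3667 [554.67959046 -96.40943063 201.0783643 ] 0.15348105053502198 30.72094738483429
time_s: 8.12
eef_pos: [567.4, -92.0, 230.4]
ee_rot: [0.001, 0.986, 0.164, 0.0]
force: [1.0, -6.5, -0.8]
grip_width: 0.158
grip_force: 29.1
```

```bash
python3 -m creep '[[[0.1,0.03,0.13,0,0,0],[0.2,0.06,0.25,0,0,0],[0.3,0.1,0.37,0,0,0],[0.41,0.14,0.48,0,0,0],[0.53,0.18,0.59,0,0,0],[0.66,0.22,0.69,0,0,0],[0.78,0.26,0.79,0,0,0],[0.91,0.31,0.88,0,0,0],[1.05,0.36,0.96,0,0,0],[1.19,0.41,1.03,0,0,0],[1.33,0.45,1.09,0,0,0],[1.48,0.5,1.15,0,0,0],[1.62,0.56,1.2,0,0,0],[1.77,0.61,1.25,0,0,0],[1.92,0.66,1.28,0,0,0],[2.08,0.71,1.31,0,0,0],[2.24,0.76,1.33,0,0,0],[2.24,0.76,1.33,0,0,0],[2.24,0.76,1.33,0,0,0]]]'
python3 - <<'E'
from rig import ctrl
import cv2
c=ctrl.capture("scene");cv2.imwrite('pics/s4.png',cv2.resize(c['image'][120:320,150:360,::-1],None,fx=2.9,fy=2.9))
E
```

```text
time_s: 9.7
eef_pos: [623.3, -72.5, 263.8]
ee_rot: [0.001, 0.986, 0.164, 0.001]
force: [-0.1, -4.1, 2.8]
grip_width: 0.159
grip_force: 25.8
```

View pics/s4.png

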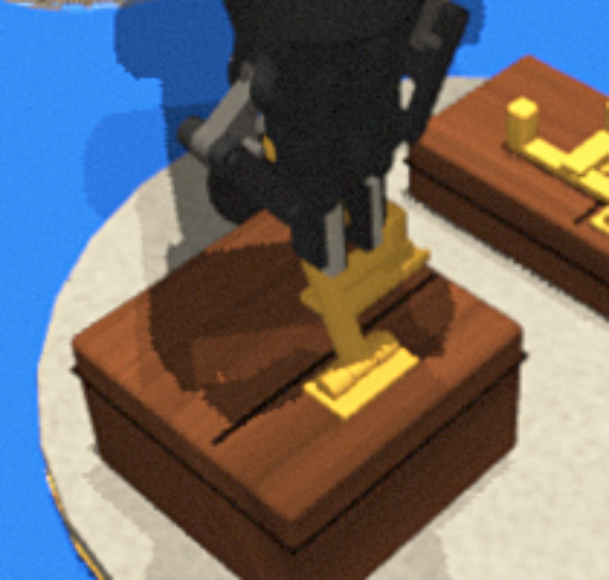

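The lever stands steeply between the fingers, with its arm running from the hinge at (360,360) up to about (345,275). The tab is still out. Releasing and rising away.

```bash
python3 -m creep '[[[0,0,0,0,0,0],[0,0,0,0,0,0],[0,0,0,0,0,0],[0,0,0,0,0,0],[0,0,0.3,0,0,0],[0,0,0.9,0,0,0],[0,0,1.8,0,0,0],[0,0,2.8,0,0,0],[0,0,3.4,0,0,0],[-2,0,3.6,0,0,0],[-4,-1,3.6,0,0,0],[-5,-3,3.6,0,0,0],[-5,-4,3.6,0,0,0],[-5,-4,3.6,0,0,0],[-5,-4,3.6,0,0,0]]]' 34
python3 - <<'E'
from rig import ctrl
import cv2
c=ctrl.capture("scene");cv2.imwrite('pics/s5.png',cv2.resize(c['image'][120:320,150:360,::-1],None,fx=2.9,fy=2.9))
E
```

```text
time_s: 11.0
eef_pos: [497.2, -174.3, 353.8]
ee_rot: [0.0, 0.987, 0.162, 0.0]
force: [0.2, 0.0, -0.1]
grip_width: 0.399
grip_force: 0.0
```

View pics/s5.png

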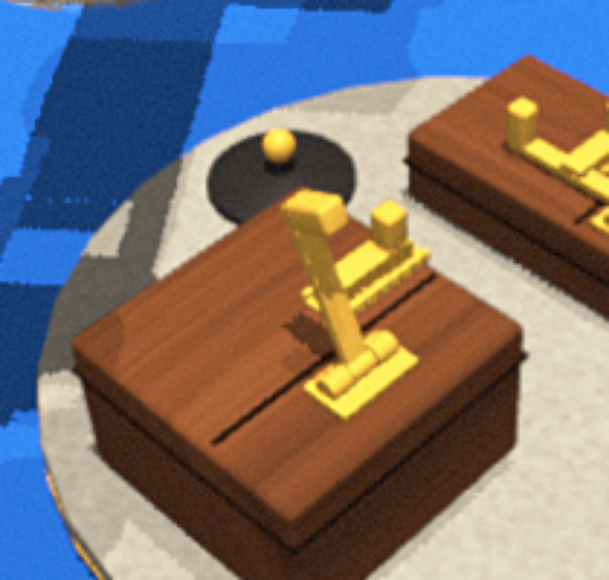

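The lever stands alone, from its hinge at (360,365) to its post at (315,210), and the tab post is still out at (388,222). I'll check the angle numerically.

```bash
python3 - <<'E'
from h import *
S=pickle.load(open('scene.pkl','rb'));p=np.load('p.npy')
for a in (.8,1,1.1,1.2,1.3):
    c,s=np.cos(a),np.sin(a)
    P=[(40-84*c,0,96+84*s),(40-80*c+26*s,0,96+80*s+26*c)]
    print(a,((proj(S,W(p,P))-[150,120])*2.9).round().tolist())
E
```

```text
0.8 [[258.0, 205.0], [289.0, 201.0]]
1 [[277.0, 201.0], [314.0, 208.0]]
1.1 [[288.0, 201.0], [328.0, 214.0]]
1.2 [[300.0, 203.0], [342.0, 222.0]]
1.3 [[313.0, 207.0], [357.0, 231.0]]
```

```bash
python3 -c "
from rig import ctrl
print(ctrl.finish_job())"
```

```text
the job is handed in; nothing more can be done
None
```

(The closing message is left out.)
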